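Load a pump cover hollow side down and run it under the screwdriving head

ROBOT

A 6-joint arm with a two-finger parallel gripper is mounted at the origin on the work surface. World frame = base frame: x ahead of the robot, y to its left, z up, the work surface at z = 0. Lengths are in m, angles in rad, forces in N, time in s.
With the tool pointing down it reaches from about 0.2 to 0.875 m from the base axis. Payload 3.4 kg.
Tool frame: the origin (TCP) lies at the very end of the fingers, on their centre line; the grasp point (between the pads) lies 19 mm behind it; z points along the fingers, y is the line along which they close (so a half turn about z gives the same grasp; the last joint's range is limited). The gripper opens to 94 mm and grips with 3 to 60 N. Pads are 16 mm wide; open, the fingers measure 119 mm over their backs; the gripper's body (75 mm by 177 mm) begins 78 mm behind the grasp point.
Start: joints at [-1.298, 0.276, 1.505, -0, 1.361, -0.121], TCP at [0.221, -0.531, 0.205] pointing down, gripper open.
Joint ranges: [-2.89, 2.89], [-0.75, 2.08], [0.22, 2.7], [-1.18, 4.32], [0.11, 2.71], [-2.7, 2.7]. Speed limits (rad/s): [2.57, 2.57, 3.14, 3.14, 3.14, 3.14].

INTERFACE

Orientations are given as a unit quaternion [w, x, y, z].
In Python, from cell import robot gives the robot as it stands.
- The arm moves only by the tool drive_tool, never from a script. Its argument "steps" is a list of rows, each a list of 5 numbers: the shift along the tool's x, y, z in mm, then the turn about the tool's z in rad, then the opening, from 0 (shut) to 1 (fully open). A call has 1 to 12 rows; each row is the pose to reach, as a shift and turn from the pose commanded when the call began, along the tool's axes at that moment; what a row does not reach only later rows make up. A row lasts 1/8 s, in which the tool goes at most 62.5 mm and 10.7 degrees, less where a joint would pass 70% of its speed; a pose out of reach is approached as far as the arm can. A call with a gripper value outside its range is refused whole. The fingers move at their own pace and stop on an object; "grip_force" is the grip in N (left out, the last holds). Time passes only in rows, so rows that repeat a pose let the fingers close. It gives the time, the measured TCP pose, the force, the opening and the grip force at its end, in the units of the state.
- robot.state(): the state, without advancing time (a new reading comes with each control period).
- robot.capture(name): name is "scene" or "side" or "wrist"; returns a dict with "img" (400x640x3 uint8, red, green, blue), "fx", "fy", "cx", "cy" (pixels), "D" ([k1, k2, p1, p2, k3] as OpenCV has them; the pictures are not rectified), "extrinsics" (4x4, takes a point from camera to world coordinates). Camera axes: x right, y down, z forward; pixel columns grow to the right and rows downward; lengths in m; the calibration is good to about 2 mm. A picture is of the moment at which its call begins. There is no depth.
- robot.job_done(): hands the job in; it is judged then, once.
The state is a dict: "clock": time; "joint_pos": joint angles; "joint_vel": joint speeds; "tau": joint torques, N m; "tcp_pos": TCP position; "tool_rot": TCP orientation; "force": force on the tool from outside, world axes, zero at the start; "torque": the same for the moment, N m; "grip_width": finger opening in m; "gripper_force": force on a finger pad.
Only numpy, scipy, OpenCV 4.12 (cv2) and the standard library are available. Lean on these libraries where they do the work, as an engineer would, in place of code of your own. Each camera call takes 0.05 s, during which the arm holds its last target. There are 200 camera calls.

TASK

Take the dished aluminium cover out of the leaning rack (not the flat plate beside it) and set it into the white pocket of the sliding carriage with its hollow side down and its ribbed outer face up, fully seated and not dropped in, while the carriage is still at its loading end. Let go, then slide the carriage all the way to its stop under the screwdriving head, with the cover still seated. Leave the plate and the other things on the bench where they are.

Things in the scene. Friction and masses are not known exactly. Their poses are not given: they have to be found in the camera images.
- cover_center (a point): Centre (half-way up) of the dished cover: rigid bare aluminium shell, about 0.24 kg, 56 mm wide (x), 116 mm long (y), 26 mm thick (z), walls 4 mm. +z points out of the closed outer face; the -z side is open (hollow). At the start it stands on a short end in one of the rack's two stalls (which varies), leaning 25 degrees from vertical; +y points up the slope. Grip it on its long sides, mid-length.
- cover_face (a point): Centre of the cover's closed outer face, 13 mm from cover_center along +z; it bears three low ribs and, 30 mm towards +y, a round boss 22 mm across, 7 mm high. At the start it looks out to the free side (the fixture's), the hollow side rests on the rack. To lie in the pocket face up the cover is turned 65 degrees about its x axis; either end may lead.
- cover: The same cover; origin at the centre of the open rim's plane, 13 mm from cover_center along -z; same axes.
- blank_center (a point): Centre of the flat blanking plate, bare aluminium, solid, 56 by 116 by 10 mm, standing in the other stall in the same way, 64 mm between its long side and the cover's. To be left alone.
- rack: Leaning rack, fixed; origin on the bench under its middle. Stalls 60 mm either side along its x; parts lean back towards its +y. Each stall: a backing strip 30 mm wide (fingertips may reach past the part to 20 mm behind it), top 140 mm over the bench, and a 48 mm wide ledge under the part's lower end. Base 250 by 170 mm, 12 mm thick.
- pocket (a point): Centre of the pocket's floor, 78 mm above the bench; x across, y lengthwise, z up. White plastic nest 61 by 121 mm inside (2.5 mm play each side), walls 12 mm high round its two ends only: the middle 74 mm of each side is open, with a 30 mm wide spine below, so fingers there have room 40 mm below the floor. Seated, the cover's centre is 13 mm above this point, its y along the pocket's.
- handle (a point): Centre of the carriage's handle, an upright black block 32 mm (x) by 20 mm (y) by 40 mm tall, from the deck at 36 mm to 76 mm above the bench, 150 mm from the pocket's centre along the pocket's +y, at the end away from the head. Push its +y face or pinch it; a tool leaning back to +y keeps clear of the head.
- carriage (a joint): Travel of the carriage in m along the pocket's -y: 0 at the loading end, 0.16 hard against its stop under the head. Starts between 0 and 0.05, stays where it is left; about 4 N of sliding friction, no spring.
- station: The fixture (fixed): base plate 150 mm by 490 mm, origin on the bench below the pocket's centre at carriage travel 0; axes as the pocket's. The head's column stands 345 mm along -y, 350 mm tall; its arm (underside 300 mm up) and the spindle (52 mm across, nose 185 mm up) reach over the point 160 mm along -y, so the pocket is open above only at the loading end.
- flange_mid (a point): Brass pump flange on the bench, 84 mm across, 45 mm tall; point half-way up. Bystander.
- bottle_mid (a point): White plastic bottle, 48 mm across, 120 mm tall; point half-way up. Bystander.
- driver_grip (a point): Screwdriver with a blue handle, 210 mm long; point on its handle. Bystander.
- spanner_grip (a point): Steel spanner, 170 mm long; point on its shank. Bystander.
Mind the look-alikes: they are no part of the job. Leave any black or turquoise look-alike of the cover alone.

How it is judged:
On the way:
1. the cover lies seated in the pocket, hollow side down, released, with the carriage still at the loading end (travel under 90 mm) (x of cover_center in the frame of pocket between -0.005 and 0.005 m and y of cover_center in the frame of pocket between -0.005 and 0.005 m and z of cover_center in the frame of pocket between 0.01 and 0.0165 m and z of cover_face in the frame of pocket between 0.022 and 0.03 m and angle between the y axis of cover_center and the y axis of pocket, either way round below 0.08 rad and contact force between the fingers and cover below 0.1 N and value of joint carriage below 0.09 m), for 0.2 s.
At the end, for the whole second after the job is handed in: The cover lies at rest in the pocket hollow side down: centre within 5 mm of the pocket's centre across and along, 10 to 16.5 mm above its floor, outer face 22 to 30 mm above it, length along the pocket's within 0.08 rad; the carriage is within 4 mm of its stop (travel over 0.156) (x of cover_center in the frame of pocket between -0.005 and 0.005 m and y of cover_center in the frame of pocket between -0.005 and 0.005 m and z of cover_center in the frame of pocket between 0.01 and 0.0165 m and z of cover_face in the frame of pocket between 0.022 and 0.03 m and angle between the y axis of cover_center and the y axis of pocket, either way round below 0.08 rad and value of joint carriage above 0.156 m and linear speed of cover below 0.01 m/s); the robot touches nothing.
It fails at once if the cover is let go of over the pocket while its centre is still more than 35 mm above the pocket floor (dropped in) (x of cover_center in the frame of pocket between -0.06 and 0.06 m and y of cover_center in the frame of pocket between -0.08 and 0.08 m and z of cover_center in the frame of pocket above 0.035 m and contact force between the fingers and cover below 0.05 N).
It fails at once if the flat plate, the brass flange, the bottle, the screwdriver or the spanner is moved by more than 30 mm (distance of any of blank_center, flange_mid, bottle_mid, driver_grip, spanner_grip from where it was at the start of the episode above 0.03 m).
It also fails if it takes over 54 s, if anything falls off the work surface, if the arm or the gripper's body presses on something with over 40 N, if the wrist force passes 120 N, or if a joint passes its speed limit or range.

## Working session

There is one attempt and no reset: what is moved stays moved. The work goes in short steps, Python scripts to look and compute and a tool call to move; the robot and the scene stay as the last step left them, time stands still between calls to the robot, and variables do not carry over. Pictures are saved under pics/ and viewed, at most 10 in all, crops included, and the job is handed in when it is done.

Besides the shell and the picture viewer there is one more tool, called after "Emit:" as name(argument=value, ...), one argument or row to a line, values as JSON. drive_tool: Moves the arm, as the interface text tells. Its arguments: {"type":"object","properties":{"steps":{"type":"array"},"grip_force":{"type":"number"}},"required":["steps"]}

```bash
ls; mkdir -p pics; python3 - <<'E'
from cell import robot
import cv2,pickle
s=robot.state(); print(s)
d={}
for n in("scene","side"):
    c=robot.capture(n); d[n]=c
    cv2.imwrite(f"pics/{n}0.png",c["img"][:,:,::-1])
    print(n,c["fx"],c["fy"],c["cx"],c["cy"],c["D"],c["extrinsics"].round(4).tolist())
pickle.dump(d,open("cap0.pkl","wb"))
E
```

```text
pics
{'clock': 0.0, 'joint_pos': array([-1.29800478e+00,  2.76593587e-01,  1.50611553e+00, -1.26861775e-05,
        1.36067401e+00, -1.21009559e-01]), 'joint_vel': array([ 0.00020369, -0.00027234,  0.00013712, -0.00141758, -0.00053805,
       -0.00029524]), 'tau': array([ 6.17410715e-04, -4.04573858e+01, -2.37230462e+01,  7.04317004e-02,
        3.46243952e-02, -1.33245958e-04]), 'tcp_pos': array([ 0.22046254, -0.53045362,  0.20461255]), 'tool_rot': array([-8.92189794e-04,  9.80676982e-01,  1.95631939e-01, -7.40597495e-05]), 'force': array([-0.92507594, -0.15434857,  0.12573742]), 'torque': array([-0.03168408, -0.01327975, -0.00137651]), 'gripper_force': 0.0, 'grip_width': 0.09377337455818871}
scene 504.02247771807106 504.02247771807106 326.7862468713518 195.01251802812914 [-0.08356293  0.          0.          0.          0.        ] [[-0.6983, 0.5943, -0.3989, 1.052], [0.7157, 0.5856, -0.3806, 0.5461], [0.0074, -0.5513, -0.8343, 1.2181], [0.0, 0.0, 0.0, 1.0]]
side 465.2237652322562 465.2237652322562 315.5868553586519 191.00565146962126 [-0.1158774  0.         0.         0.         0.       ] [[-0.934, -0.2699, 0.2341, 0.2142], [-0.3572, 0.715, -0.6009, 0.8177], [-0.0052, -0.6449, -0.7642, 1.0748], [0.0, 0.0, 0.0, 1.0]]
```

View pics/scene0.png

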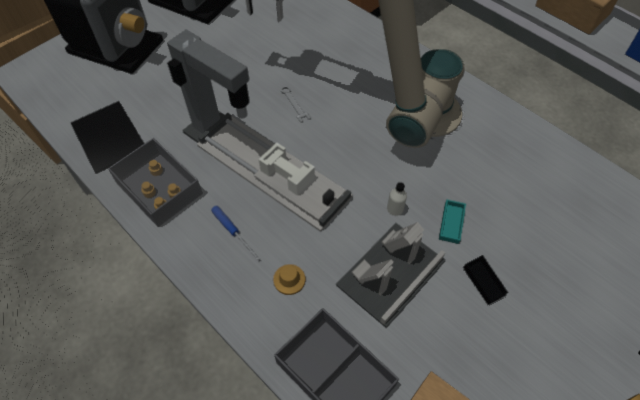

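View pics/side0.png

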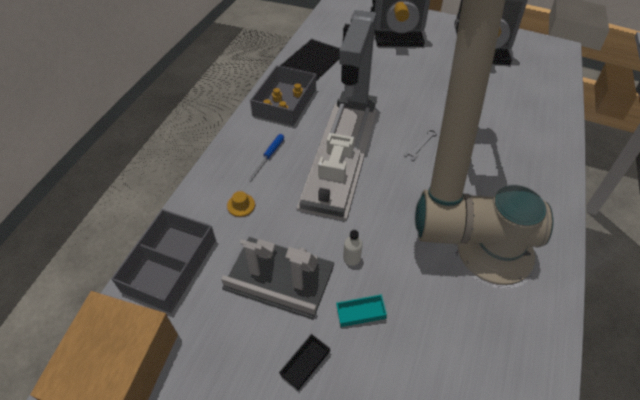

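The rack is at about (390,270) in scene and (280,275) in side. The fixture runs from (205,130) to (345,200) in scene, and its handle is at (328,197) in scene and (324,194) in side. Next I'll enlarge both.

```bash
cat > h.py <<'E'
import numpy as np,cv2,pickle
from scipy.spatial.transform import Rotation as R
def K(c): return np.array([[c["fx"],0,c["cx"]],[0,c["fy"],c["cy"]],[0,0,1]])
def proj(c,P):
    T=np.linalg.inv(c["extrinsics"]); 
    return cv2.projectPoints(np.atleast_2d(P).astype(float),cv2.Rodrigues(T[:3,:3])[0],T[:3,3],K(c),np.array(c["D"]))[0][:,0]
def ray(c,uv):
    p=cv2.undistortPoints(np.array([[uv]],float),K(c),np.array(c["D"]))[0,0]
    d=c["extrinsics"][:3,:3]@[p[0],p[1],1]; return c["extrinsics"][:3,3],d/np.linalg.norm(d)
def atz(c,uv,z):
    o,d=ray(c,uv); return o+d*(z-o[2])/d[2]
def tri(obs):
    A=0;b=0
    for c,uv in obs:
        o,d=ray(c,uv);M=np.eye(3)-np.outer(d,d);A=A+M;b=b+M@o
    return np.linalg.solve(A,b)
def tile(img,x,y,w,h,W=400,H=300): return cv2.resize(img[y:y+h,x:x+w],(W,H),interpolation=cv2.INTER_CUBIC)
E
python3 - <<'E'
from h import *
d=pickle.load(open("cap0.pkl","rb"));a=d["scene"]["img"];b=d["side"]["img"]
# tiles: scale noted
A=tile(a,330,215,128,96); B=tile(a,240,130,128,96); C=tile(b,215,225,128,96); D=tile(b,270,120,128,96)
m=np.vstack([np.hstack([A,B]),np.hstack([C,D])])
m=np.clip(m*1.3,0,255).astype(np.uint8)
cv2.imwrite("pics/m1.png",m[:,:,::-1])
E
```

```text
(no output)
```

View pics/m1.png

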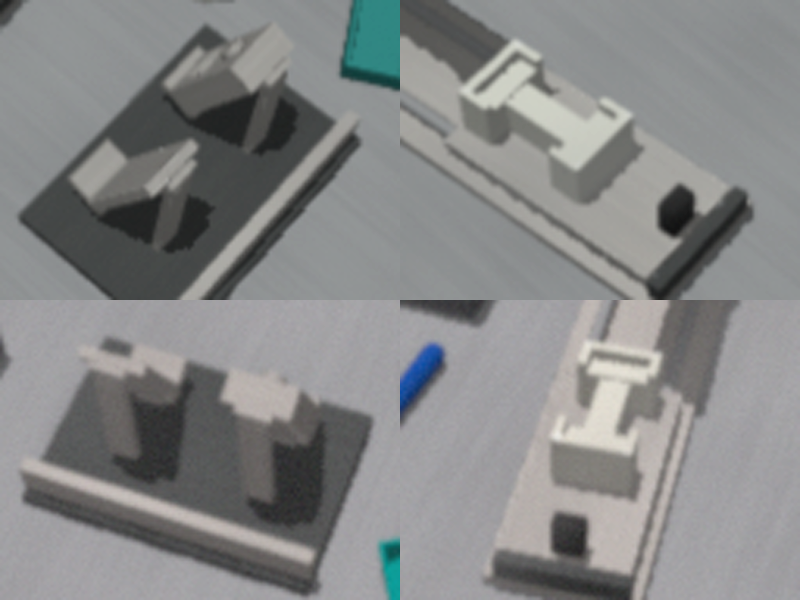

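Top left (scene) shows the thick part with a boss at tile (230,50), nearer the teal tray. That is the cover, and the plate is at tile (130,175). The bottom row (side) agrees: the thick part is on the right. Now triangulating the rack, pocket and handle corners.

```bash
python3 - <<'E'
from h import *
d=pickle.load(open("cap0.pkl","rb"));s=d["scene"];e=d["side"]
def S(x,y,ox,oy): return (ox+x/3.125,oy+y/3.125)
P=dict(rack_top=((205,25),(372,115),'r'),rack_left=((22,215),(105,40),'r'),
 pFL=((62,95),(182,45),'p'),pFR=((117,42),(260,50),'p'),pNL=((152,152),(153,147),'p'),pNR=((235,105),(237,150),'p'),hand=((280,190),(170,216),'p'))
o={}
for k,(a,b,t) in P.items():
    A=S(*a,*((330,215) if t=='r' else (240,130)));B=S(*b,*((215,225) if t=='r' else (270,120)))
    X=tri([(s,A),(e,B)]);o[k]=X
    print(k,X.round(4),np.linalg.norm(proj(s,X)[0]-A).round(1),np.linalg.norm(proj(e,X)[0]-B).round(1))
c=(o['pFL']+o['pFR']+o['pNL']+o['pNR'])/4
print('pocket',c.round(4)); 
v=(o['pNL']+o['pNR']-o['pFL']-o['pFR'])/2;print('len',np.linalg.norm(v),'yaw',np.degrees(np.arctan2(v[1],v[0])))
w=(o['pNR']+o['pFR']-o['pNL']-o['pFL'])/2;print('wid',np.linalg.norm(w),'dir',np.degrees(np.arctan2(w[1],w[0])))
h=o['hand']-c;print('handle',h,np.degrees(np.arctan2(h[1],h[0])),np.linalg.norm(h[:2]))
r=o['rack_top']-o['rack_left'];print('rack x',np.linalg.norm(r),np.degrees(np.arctan2(r[1],r[0])))
E
```

```text
rack_top [0.4067 0.1953 0.011 ] 0.5 0.5
rack_left [0.6528 0.2058 0.0118] 0.1 0.1
pFL [ 0.5612 -0.1843  0.0899] 0.0 0.0
pFR [ 0.4857 -0.1941  0.0959] 1.2 1.1
pNL [ 0.5448 -0.0794  0.0683] 4.4 4.1
pNR [ 0.4634 -0.0618  0.0971] 0.2 0.2
hand [0.4962 0.0261 0.0873] 0.0 0.0
pocket [ 0.5138 -0.1299  0.0878]
len 0.12056086298171524 yaw 99.23990095236022
wid 0.08044648597125931 dir 177.1485639283215
handle [-0.01753863  0.15600975 -0.00053938] 96.41426683068345 0.1569925061377439
rack x 0.2464074873566422 -177.55194491001765
```

```bash
cat >> h.py <<'E'
def poly(img,c,P,T,off,sc,col,close=True):
    W=(np.asarray(P,float)@T[:3,:3].T)+T[:3,3]
    uv=(proj(c,W)-off)*sc+sc/2
    cv2.polylines(img,[np.round(uv).astype(int)],close,col,1,cv2.LINE_AA)
def Tf(x,y,z,yaw,tilt=0):
    T=np.eye(4);T[:3,:3]=(R.from_euler('z',yaw,degrees=True)*R.from_euler('x',tilt,degrees=True)).as_matrix();T[:3,3]=x,y,z;return T
def box(img,c,T,h,off,sc,col):
    x,y,z=h
    for zz in(-z,z): poly(img,c,[(-x,-y,zz),(x,-y,zz),(x,y,zz),(-x,y,zz)],T,off,sc,col)
    for a in(-x,x):
        for b in(-y,y): poly(img,c,[(a,b,-z),(a,b,z)],T,off,sc,col,False)
E
cat > ov.py <<'E'
from h import *
d=pickle.load(open("cap0.pkl","rb"));s=d["scene"];e=d["side"]
rx,ry,ryaw=0.526,0.2855,2.45
pk=(0.514,-0.127,0.078,97.5)
def run(name,cz,cy):
    rk=Tf(rx,ry,0,ryaw); tiles=[]
    for c,(ox,oy) in((s,(345,205)),(s,(250,130)),(e,(225,230)),(e,(285,120))):
        w,h=88,66; t=tile(c["img"],ox,oy,w,h); t=np.clip(t*1.3,0,255).astype(np.uint8).copy(); sc=400/w;off=np.array([ox,oy])-0.0
        poly(t,c,[(-.125,-.085,.012),(.125,-.085,.012),(.125,.085,.012),(-.125,.085,.012)],rk,off,sc,(255,0,0))
        # leaning: part +y up the slope, leaning to rack +y; outer face normal towards -y rack & up
        L=rk@Tf(-.06,cy,cz,0,65)
        box(t,c,L,(.028,.058,.013),off,sc,(0,255,0))
        th=np.linspace(0,6.28,20);poly(t,c,[(.011*np.cos(q),.03+.011*np.sin(q),.02) for q in th],L,off,sc,(255,255,0))
        p=Tf(*pk)
        poly(t,c,[(-.0305,-.0605,.012),(.0305,-.0605,.012),(.0305,.0605,.012),(-.0305,.0605,.012)],p,off,sc,(255,0,255))
        box(t,c,p@Tf(0,.15,-.022,0),(.016,.01,.02),off,sc,(0,255,255))
        tiles.append(t)
    m=np.vstack([np.hstack(tiles[:2]),np.hstack(tiles[2:])]);cv2.imwrite(name,m[:,:,::-1])
E
python3 -c "
from ov import *
run('pics/ov1.png',0.09,0.0)"
```

```text
(no output)
```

View pics/ov1.png

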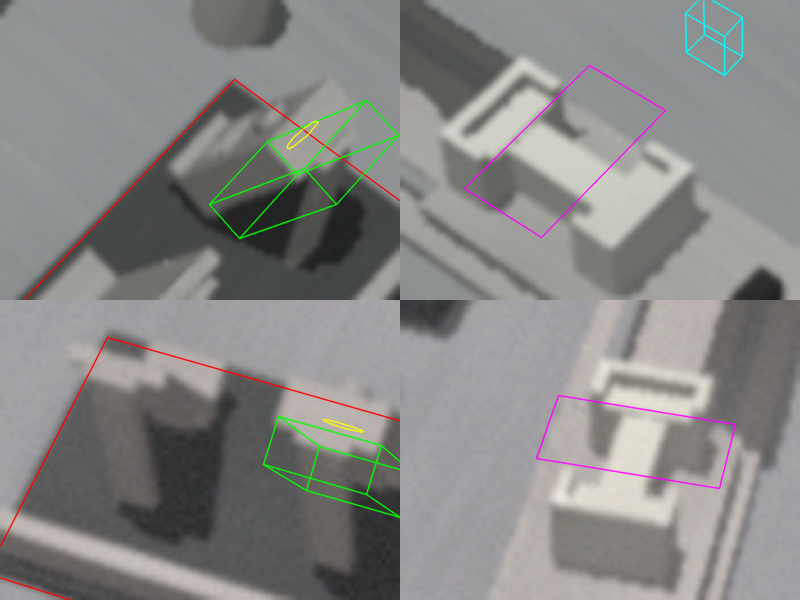

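The pocket yaw was entered 90° off. The real top end of the cover, in the tiles, is (330,80) and (264,149) in scene and (285,75) and (390,100) in side. Now fitting both.

```bash
sed -i 's/^pk=.*/pk=(0.514,-0.127,0.078,7.5)/; s/(s,(250,130))/(s,(255,140))/; s/(e,(225,230))/(e,(260,225))/' ov.py
python3 - <<'E'
import ov; from ov import *
from scipy.optimize import least_squares
sc=400/88
A=lambda x,y:(345+x/sc,205+y/sc)
B=lambda x,y:(225+x/sc,230+y/sc)
obs=[(s,(-.028,.058,.013),A(330,80)),(s,(.028,.058,.013),A(264,149)),(s,(-.028,-.058,.013),A(225,112)),(s,(.028,-.058,.013),A(172,165)),(e,(.028,.058,.013),B(285,75)),(e,(-.028,.058,.013),B(390,100))]
rk=Tf(rx,ry,0,ryaw)
def f(q):
    L=rk@Tf(*q,0,65)
    return np.concatenate([proj(c,L[:3,:3]@p+L[:3,3])[0]-u for c,p,u in obs])
r=least_squares(f,[-.06,-.03,.09]);print(r.x.round(4),r.fun.reshape(-1,2).round(1))
ov.run('pics/ov2.png',r.x[2],r.x[1])
E
```

```text
[-0.0573 -0.0238  0.0926] [[-0.9 -1.5]
 [-0.1 -1.8]
 [ 1.3  0.9]
 [-0.1  3. ]
 [ 0.5 -0.5]
 [-0.3  0.3]]
```

View pics/ov2.png

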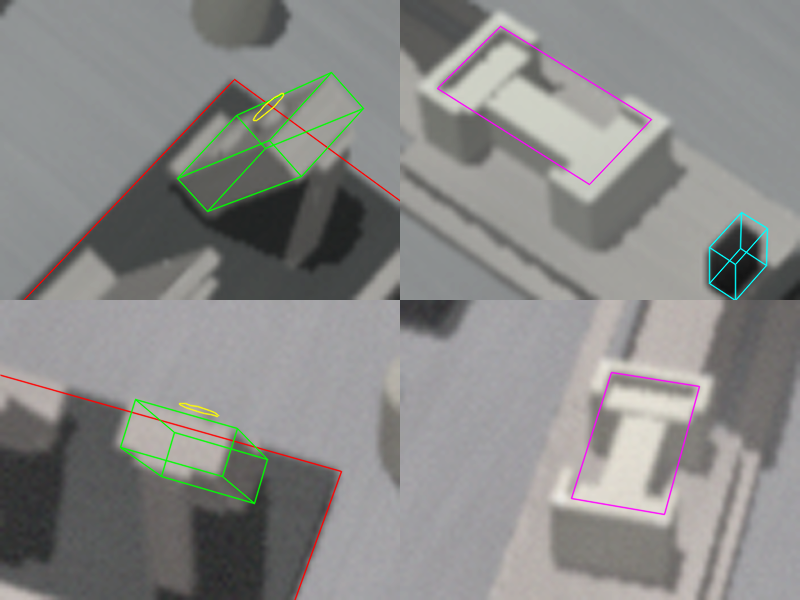

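The overlay matches well. The cover is in the near stall, centred at about rack (-0.058, -0.025, 0.092), and the pocket is at about (0.514, -0.127) with a yaw of 7.5°. Now moving to a vantage point between the pocket and the rack.

Emit:
drive_tool(
  steps=[
    [60, -70, -40, -0.18, 1],
    [120, -140, -80, -0.36, 1],
    [180, -210, -115, -0.54, 1],
    [240, -280, -115, -0.72, 1],
    [294, -343, -115, -0.9, 1],
    [294, -343, -115, -1.08, 1],
    [294, -343, -115, -1.26, 1],
    [294, -343, -115, -1.3, 1],
    [294, -343, -115, -1.3, 1],
  ],
  grip_force=15,
)

```text
clock: 1.23
tcp_pos: [0.3607, -0.0998, 0.3206]
tool_rot: [0.0, 0.661, 0.751, 0.0]
force: [-0.6, 0.1, 0.2]
grip_width: 0.0939
gripper_force: 0.0
```

```bash
python3 - <<'E'
from cell import robot
from h import *
s=robot.state();print(s["clock"],s["tcp_pos"],s["tool_rot"],s["joint_pos"])
c=robot.capture("wrist");pickle.dump(c,open("w1.pkl","wb"))
print(c["fx"],c["cx"],c["cy"],c["extrinsics"].round(4).tolist())
cv2.imwrite("pics/w1.png",np.clip(c["img"]*1.3,0,255).astype(np.uint8)[:,:,::-1])
E
```

```text
1.225 [ 0.36067561 -0.09980358  0.32062321] [2.57083481e-04 6.60659202e-01 7.50685916e-01 8.77301931e-05] [-4.56522144e-01 -8.67362410e-02  1.64039455e+00  3.45805920e-05
  1.58739216e+00 -5.83924713e-01]
325.65610459087475 318.58069394314276 202.55664339176434 [[0.9919, 0.1215, 0.0364, 0.3491], [0.1268, -0.9512, -0.2812, -0.0179], [0.0005, 0.2836, -0.959, 0.5], [0.0, 0.0, 0.0, 1.0]]
```

View pics/w1.png

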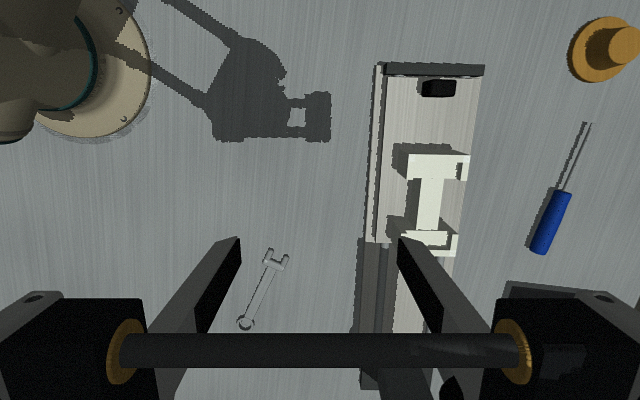

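The wrist view shows the carriage on the right. The handle is at (438,88) and the pocket spans (410–470, 150–255). Now moving toward the rack and checking both places from close by.

Emit:
drive_tool(
  steps=[
    [50, 35, 0, 0.04, 1],
    [100, 70, 0, 0.085, 1],
    [150, 105, 0, 0.085, 1],
    [204, 137, 0, 0.085, 1],
    [204, 137, 0, 0.085, 1],
    [204, 137, 0, 0.085, 1],
  ],
)

```text
clock: 2.02
tcp_pos: [0.4714, 0.1161, 0.3196]
tool_rot: [-0.0, 0.694, 0.72, -0.001]
force: [-0.1, -0.9, 0.2]
grip_width: 0.0937
gripper_force: 0.0
```

```bash
python3 - <<'E'
from cell import robot
from h import *
import ov
s=robot.state();print(s["clock"],s["tcp_pos"],s["tool_rot"])
c=robot.capture("wrist");pickle.dump(c,open("w2.pkl","wb"))
w1=pickle.load(open("w1.pkl","rb"))
rk=Tf(ov.rx,ov.ry,0,ov.ryaw);L=rk@Tf(-.0573,-.0238,.0926,0,65);p=Tf(*ov.pk)
print(proj(c,L[:3,3]),proj(w1,p[:3,3]), L[:3,3])
ts=[]
for cc,T in((w1,p),(c,L)):
    o=(proj(cc,T[:3,3])[0]-[50 if cc is w1 else 62,75 if cc is w1 else 93]).astype(int); o=np.maximum(o,0);w=100 if cc is w1 else 124;h=w*3//2
    t=np.clip(tile(cc["img"],o[0],o[1],w,h,400,600)*1.2,0,255).astype(np.uint8).copy();t2=t;sc=400/w;print(o,sc)
    if cc is w1:
        poly(t,cc,[(-.0305,-.0605,.012),(.0305,-.0605,.012),(.0305,.0605,.012),(-.0305,.0605,.012)],p,o,sc,(255,0,255))
        poly(t,cc,[(-.016,.14,-.002),(.016,.14,-.002),(.016,.16,-.002),(-.016,.16,-.002)],p,o,sc,(0,255,255))
    else:
        box(t,cc,L,(.028,.058,.013),o,sc,(0,255,0))
        th=np.linspace(0,6.28,20);poly(t,cc,[(.011*np.cos(q),.03+.011*np.sin(q),.02) for q in th],L,o,sc,(255,255,0))
        poly(t,cc,[(-.125,-.085,.012),(.125,-.085,.012),(.125,.085,.012),(-.125,.085,.012)],rk,o,sc,(255,0,0))
    ts.append(t)
cv2.imwrite("pics/ov3.png",np.hstack(ts)[:,:,::-1])
E
```

```text
2.025 [0.47143065 0.11613005 0.31964908] [-8.27260968e-05  6.94065344e-01  7.19910922e-01 -1.24742007e-03]
[[322.90556566  50.85700236]] [[428.89298313 205.64106712]] [0.46976977 0.25927232 0.0926    ]
[378 130] 4.0
[260   0] 3.225806451612903
```

View pics/ov3.png

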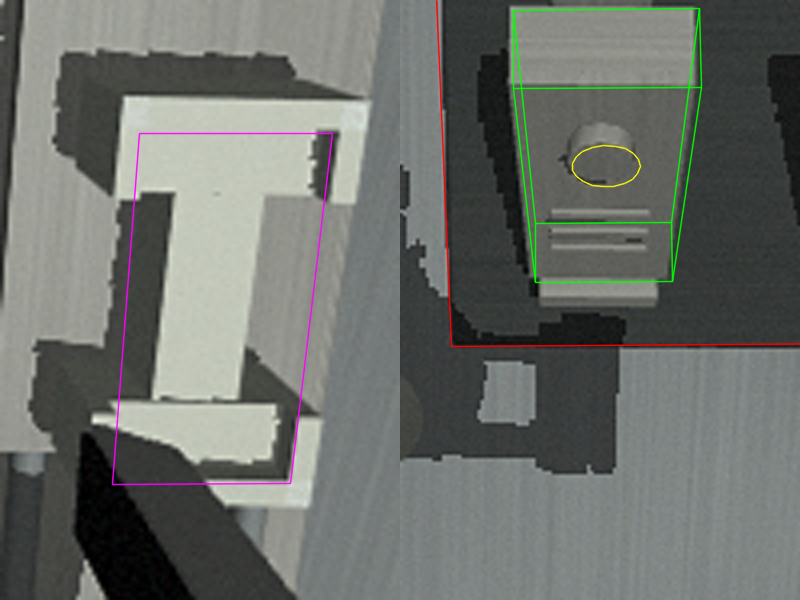

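Cover overlay agrees within about 1.5 mm, with the real cover slightly to the left. The boss in the tile is at (602,165), on the model circle. The pocket's inner right corners are at (337,130) and (293,478), so it shifts about +1 mm in x and +1.5 mm in y, with yaw about 6.5°. Now grasping.

Emit:
drive_tool(
  steps=[
    [60, 1, 0, 0, 1],
    [120, 2, 0, 0, 1],
    [143, 2, 30, 0, 1],
    [143, 2, 80, 0, 1],
    [143, 2, 130, 0, 1],
    [143, 2, 175, 0, 1],
    [143, 2, 210, 0, 1],
    [143, 2, 235, 0, 1],
    [143, 2, 246, 0, 1],
    [143, 2, 246, 0, 1],
  ],
)

```text
clock: 3.32
tcp_pos: [0.4683, 0.2594, 0.0745]
tool_rot: [0.0, 0.694, 0.72, -0.0]
force: [1.5, -0.2, -0.2]
grip_width: 0.0941
gripper_force: 0.0
```

Emit:
drive_tool(
  steps=[
    [0, 0, 0, 0, 0.75],
    [0, 0, 0, 0, 0.65],
    [0, 0, 0, 0, 0.55],
    [0, 0, 0, 0, 0.4],
    [0, 0, 0, 0, 0.4],
    [0, 0, 0, 0, 0.4],
  ],
  grip_force=15,
)

```text
clock: 4.08
tcp_pos: [0.4685, 0.261, 0.0748]
tool_rot: [0.0, 0.694, 0.72, 0.0]
force: [0.3, 0.9, 2.4]
grip_width: 0.0559
gripper_force: 15.0
```

Emit:
drive_tool(
  steps=[
    [-2, 0, -10, 0, 0.4],
    [-5, 0, -30, 0, 0.4],
    [-10, 0, -70, 0, 0.4],
    [-20, 0, -120, 0, 0.4],
    [-30, 0, -170, 0, 0.4],
    [-30, 0, -170, 0, 0.4],
  ],
)

```text
clock: 4.82
tcp_pos: [0.4711, 0.2309, 0.2486]
tool_rot: [0.002, 0.694, 0.72, 0.003]
force: [-0.4, 1.0, -3.5]
grip_width: 0.0561
gripper_force: 15.0
```

```bash
python3 - <<'E'
from h import *
from cell import robot
d=pickle.load(open("cap0.pkl","rb"));s=d["scene"];w=pickle.load(open("w1.pkl","rb"))
for n,c,u in [("bottle base",s,(397,213)),("teal a",s,(440,238)),("teal b",s,(447,202)),("span1",w,(270,250)),("span2",w,(245,325)),("flange",s,(290,283)),("deckcorner",w,(376,66)),("deck mid left",w,(362,250)),("base",s,(440,135))]: print(n,atz(c,u,0).round(3))
s=robot.state();print(s["tcp_pos"],s["force"],s["grip_width"],s["gripper_force"],s["joint_pos"])
E
```

```text
bottle base [0.374 0.175 0.   ]
teal a [0.352 0.312 0.   ]
teal b [0.243 0.255 0.   ]
span1 [ 0.298 -0.257  0.   ]
span2 [ 0.266 -0.409  0.   ]
flange [0.733 0.114 0.   ]
deckcorner [0.424 0.047 0.   ]
deck mid left [ 0.451 -0.237  0.   ]
base [0.055 0.087 0.   ]
[0.47110314 0.23086332 0.24855987] [-0.43964155  0.96026549 -3.4542728 ] 0.05612637319072231 14.98281825799495 [ 3.23217628e-01  1.72801644e-01  1.53718398e+00 -3.17456825e-04
  1.42362598e+00  2.86045102e-01]
```

Cover lifted. The tool can only yaw, so I'll tilt the cover in-hand by rolling its lower edge on free bench at about (0.33, -0.14).

Emit:
drive_tool(
  steps=[
    [-50, -21, 0, 0, 0.4],
    [-100, -42, 0, 0, 0.4],
    [-150, -63, 0, 0, 0.4],
    [-200, -84, 0, 0, 0.4],
    [-250, -105, 0, 0, 0.4],
    [-300, -126, 0, 0, 0.4],
    [-345, -146, 20, 0, 0.4],
    [-366, -155, 60, 0, 0.4],
    [-366, -155, 110, 0, 0.4],
    [-366, -155, 155, 0, 0.4],
    [-366, -155, 190, 0, 0.4],
    [-366, -155, 198, 0, 0.4],
  ],
)

```text
clock: 6.32
tcp_pos: [0.325, -0.1386, 0.0439]
tool_rot: [-0.004, 0.694, 0.72, -0.001]
force: [-0.4, -0.2, -2.8]
grip_width: 0.0558
gripper_force: 15.0
```

Emit:
drive_tool(
  steps=[
    [0, 0, 3, 0, 0.4],
    [0, 0, 6, 0, 0.4],
    [0, 0, 9, 0, 0.4],
    [0, 0, 9, 0, 0.4],
  ],
)

```text
clock: 6.82
tcp_pos: [0.3288, -0.1411, 0.0397]
tool_rot: [0.001, 0.693, 0.72, 0.0]
force: [-3.1, 1.9, 13.8]
grip_width: 0.0559
gripper_force: 15.0
```

```bash
python3 - <<'E'
from h import *
from cell import robot
s=robot.state();print(s["clock"],s["tcp_pos"],s["force"],s["grip_width"],s["gripper_force"])
t=s["tcp_pos"]; ts=[]
for n in("scene","side"):
    c=robot.capture(n); u=proj(c,t+[0,0,.02])[0]; o=(u-[40,60]).astype(int); o=np.maximum(o,0)
    im=np.clip(tile(c["img"],o[0],o[1],80,120,400,600)*1.3,0,255).astype(np.uint8).copy()
    box(im,c,Tf(*(t+[0,0,.019]),5,65),(.028,.058,.013),o,5,(0,255,0))
    ts.append(im)
cv2.imwrite("pics/p1.png",np.hstack(ts)[:,:,::-1])
E
```

```text
6.825 [ 0.32879595 -0.14114365  0.03965431] [-3.1456845   1.86238649 13.80629968] 0.0559215712824931 14.998233541846275
```

Emit:
drive_tool(
  steps=[
    [5, 0, 0, 0, 0.4],
    [10, 0, 2, 0, 0.4],
    [19, 0, 5, 0, 0.4],
    [28, 0, 10, 0, 0.4],
    [28, 0, 10, 0, 0.4],
  ],
)

```text
clock: 7.55
tcp_pos: [0.3284, -0.1123, 0.0278]
tool_rot: [0.001, 0.693, 0.72, 0.001]
force: [2.7, 2.8, 4.7]
grip_width: 0.0561
gripper_force: 15.0
```

```bash
cat > look.py <<'E'
from h import *
from cell import robot
import sys
def look(name,tilts,yaw):
    s=robot.state();print(s["clock"],s["tcp_pos"],s["force"],s["grip_width"],s["gripper_force"])
    t=s["tcp_pos"]; ts=[]
    for n in("scene","side"):
        c=robot.capture(n); u=proj(c,t+[0,0,.02])[0]; o=(u-[40,60]).astype(int); o=np.maximum(o,0)
        im=np.clip(tile(c["img"],o[0],o[1],80,120,400,600)*1.3,0,255).astype(np.uint8).copy()
        for q,col in zip(tilts,[(0,255,0),(255,0,0)]): box(im,c,Tf(*(t+[0,0,.019]),yaw,q),(.028,.058,.013),o,5,col)
        ts.append(im)
    cv2.imwrite(name,np.hstack(ts)[:,:,::-1])
E
python3 -c "
from look import *
look('pics/p2.png',[65,45],3)"
```

```text
7.55 [ 0.32836239 -0.11228805  0.02784498] [2.7103535  2.81613481 4.68655555] 0.056118765451073915 14.999999441206455
```

View pics/p2.png

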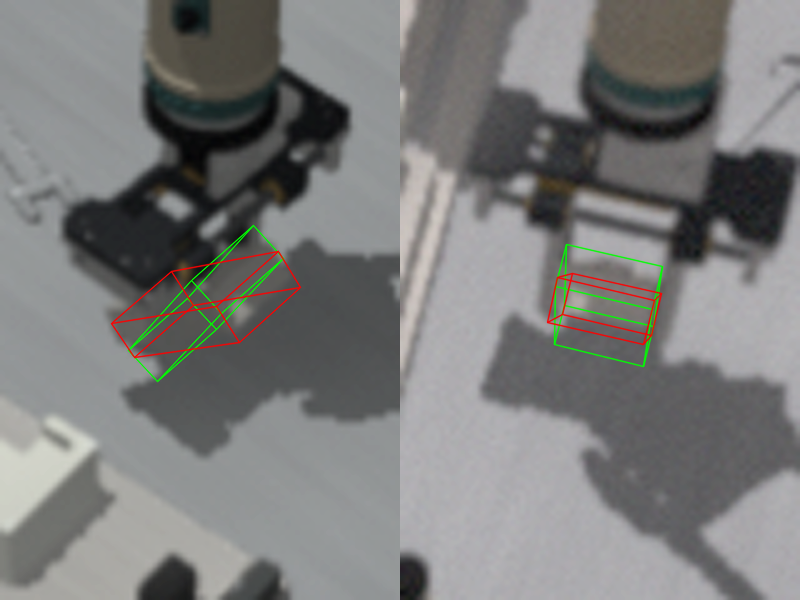

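In side (right), a bright band at (570–675, 190–235) sits above both model boxes, so the cover may have turned the wrong way or slid. The wrist camera looks straight at the held part, so I'll check there.

```bash
python3 - <<'E'
from h import *
from cell import robot
s=robot.state();t=s["tcp_pos"]
c=robot.capture("wrist");pickle.dump((c,t),open("w3.pkl","wb"))
o=np.array([215,100]);sc=4
im=np.clip(tile(c["img"],o[0],o[1],200,150,800,600)*1.5,0,255).astype(np.uint8)
A=im[:, :].copy()
for q,col in((65,(0,255,0)),(45,(255,0,0)),(85,(0,200,255))):
    box(A,c,Tf(*(t+[0,0,.019]),2.3,q),(.028,.058,.013),o,sc,col)
cv2.imwrite("pics/w3.png",A[:,:,::-1])
E
```

```text
(no output)
```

View pics/w3.png

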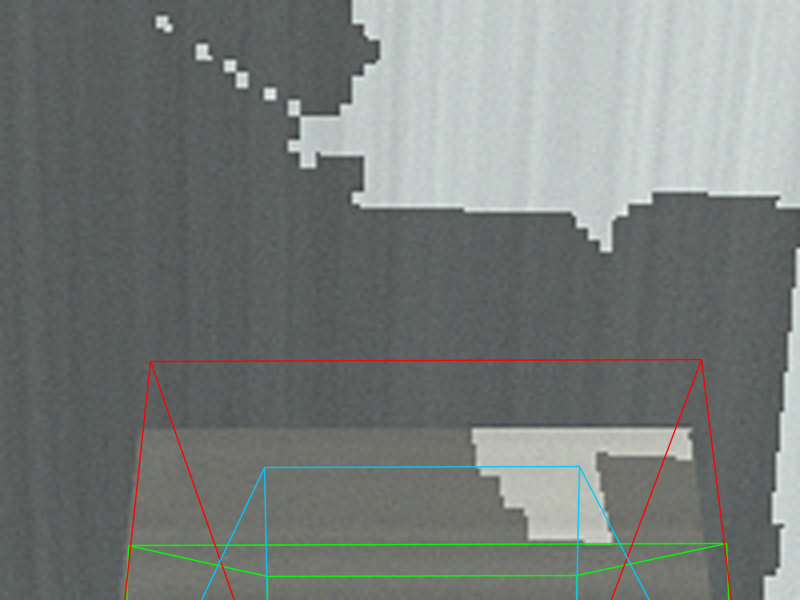

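The cover's upper rim edge is at tile row 428, columns 140–691, which lies between the 45° box (360) and the 65° box (545). So the part is rotating the right way. Computing the tilt from that edge.

```bash
cat >> h.py <<'E'
from scipy.optimize import least_squares
def tilt(c,t,L,Rr,tx,yaw=None):
    """rim top edge ends L,Rr (px). centre assumed on grip axis +slip along part; fit (e, slip, dx)"""
    def f(q):
        T=Tf(*(t+[0,0,.019]),tx,q[0]); 
        P=np.array([[-.028+q[2],.058+q[1],-.013],[.028+q[2],.058+q[1],-.013]])@T[:3,:3].T+T[:3,3]
        return (proj(c,P)-[L,Rr]).ravel()
    r=least_squares(f,[50,0,0],x_scale=[10,.01,.01]);return r.x,r.fun
E
python3 - <<'E'
from h import *
c,t=pickle.load(open("w3.pkl","rb"))
print(tilt(c,t,(249.9,206.8),(387.5,206.8),2.3))
E
```

```text
(array([ 5.15608561e+01, -4.54723253e-03, -9.03771673e-04]), array([ 0.00072853,  0.22368774, -0.0007268 , -0.22380628]))
```

Emit:
drive_tool(
  steps=[
    [8, 0, 4, 0, 0.4],
    [15, 0, 9, 0, 0.4],
    [21, 0, 14, 0, 0.4],
    [26, 0, 19, 0, 0.4],
    [28, 0, 21, 0, 0.4],
    [28, 0, 21, 0, 0.4],
  ],
)

```text
clock: 8.45
tcp_pos: [0.3251, -0.0841, 0.006]
tool_rot: [-0.001, 0.694, 0.72, -0.0]
force: [0.1, -0.4, -2.8]
grip_width: 0.056
gripper_force: 15.0
```

```bash
python3 - <<'E'
from h import *
from cell import robot
s=robot.state();t=s["tcp_pos"];print(s["clock"],t,s["force"],s["grip_width"])
c=robot.capture("wrist");pickle.dump((c,t),open("w4.pkl","wb"))
g=cv2.GaussianBlur(cv2.cvtColor(c["img"],cv2.COLOR_RGB2GRAY),(3,3),0)
b=c["img"].astype(int)
for x in (265,290,320,350,375):
    col=(b[:,x,0]-b[:,x,2]) # warm vs bluish
    print(x,[int(v) for v in col[100:300:5]])
E
```

```text
8.45 [ 0.32514782 -0.08414274  0.00601902] [ 0.09241384 -0.3929115  -2.79651936] 0.05599205264623739
265 [-3, -1, -3, -2, -2, -3, -3, -2, -3, -4, -2, -4, -3, -2, -3, -1, -1, -2, -4, 2, 4, 4, 1, 2, 2, 0, 3, 3, 3, 4, 1, 4, 4, 2, 3, 2, 3, 4, 3, 3]
290 [-1, -3, -5, -3, -3, -3, -2, -3, -3, -5, -3, -3, -1, -4, -3, -4, -2, -4, -2, 3, 5, 3, 1, 3, 3, 1, 3, 4, 3, 1, 4, 3, 3, 2, 4, 1, 4, 1, 3, 3]
320 [-3, -5, -5, -4, -6, -5, -5, -5, -5, -4, -5, -5, -4, 0, -5, -4, -2, -2, -3, 2, 3, 1, 4, 2, 5, 5, 2, 2, 3, 4, 2, 2, 3, 3, 1, 2, 3, 2, 4, 4]
350 [-3, -5, -3, -6, -4, -5, -6, -7, -3, -6, -3, -3, -4, -3, -3, -3, -4, -3, -2, 3, 3, 4, 4, 2, 3, 5, 2, 3, 3, 5, 4, 1, 2, 3, 3, 5, 5, 5, 6, 7]
375 [-6, -5, -5, -4, -4, -5, -6, -4, -4, -5, -6, -6, -5, -6, -7, -3, -4, -3, -5, 5, 3, 2, 3, 3, 3, 3, 1, 4, 3, 2, 3, 4, 3, 4, 3, 6, 2, 3, 1, 1]
```

```bash
python3 - <<'E'
from h import *
for f in("w3.pkl","w4.pkl"):
    c,t=pickle.load(open(f,"rb"))
    for e in(-10,0,10,20,30,40,50,60):
        T=Tf(*(t+[0,0,.019]),2.3,e)
        P=np.array([[-.028,.058,-.013],[.028,.058,-.013],[-.028,.058,.013],[.028,.058,.013]])@T[:3,:3].T+T[:3,3];u=proj(c,P)
        print(e,u[0].round(1),'w',(u[1,0]-u[0,0]).round(1),'face',u[2].round(1),(u[3,0]-u[2,0]).round(1),end=' | ')
        print()
    b=cv2.GaussianBlur(c["img"],(3,3),0).astype(int);
    m=(b[:,:,0]-b[:,:,2])>0
    for r in range(180,300,8):
        x=np.where(m[r,215:425])[0]+215; print(r,len(x),x[:1],x[-1:],int(b[r,300].mean()),int(b[r,340].mean()))
E
```

```text
-10 [270.4 157.9] w 99.3 face [262.5 156.6] 115.6 | 
0 [267.5 154.8] w 105.2 face [259.  162.9] 122.9 | 
10 [264.3 155. ] w 111.9 face [255.4 174. ] 130.5 | 
20 [260.9 159. ] w 119.0 face [252.  190.1] 137.8 | 
30 [257.3 167.5] w 126.5 face [248.8 211.2] 144.5 | 
40 [253.8 181. ] w 134.0 face [246.3 236.4] 149.8 | 
50 [250.4 199.5] w 141.1 face [244.7 264.6] 153.4 | 
60 [247.6 222.7] w 147.2 face [244.1 293.6] 154.8 | 
180 0 [] [] 61 62
188 0 [] [] 61 62
196 0 [] [] 62 62
204 0 [] [] 62 61
212 139 [249] [387] 75 124
220 141 [248] [388] 74 109
228 142 [248] [389] 74 74
236 145 [246] [390] 74 74
244 146 [246] [391] 77 79
252 149 [244] [392] 73 73
260 155 [241] [395] 74 76
268 159 [237] [401] 74 75
276 157 [232] [405] 65 67
284 150 [230] [410] 64 66
292 147 [225] [414] 64 65
-10 [270.4 157.8] w 99.3 face [262.4 156.4] 115.5 | 
0 [267.5 154.7] w 105.2 face [258.8 162.7] 122.9 | 
10 [264.2 154.8] w 111.8 face [255.1 173.8] 130.4 | 
20 [260.7 158.8] w 119.0 face [251.5 189.8] 137.8 | 
30 [257.  167.3] w 126.5 face [248.3 210.8] 144.4 | 
40 [253.4 180.7] w 134.0 face [245.7 236. ] 149.8 | 
50 [249.9 199.2] w 141.1 face [244.  264.1] 153.4 | 
60 [247.  222.3] w 147.2 face [243.3 293.2] 154.8 | 
180 0 [] [] 61 64
188 0 [] [] 60 64
196 124 [257] [380] 69 87
204 128 [255] [382] 69 85
212 132 [253] [384] 73 91
220 136 [251] [386] 69 69
228 140 [249] [388] 71 73
236 138 [250] [387] 74 76
244 140 [249] [388] 73 76
252 142 [245] [392] 74 75
260 145 [240] [398] 72 75
268 137 [236] [391] 63 68
276 151 [232] [403] 67 63
284 148 [228] [407] 73 70
292 142 [227] [413] 72 74
```

Comparing edge widths and rows with the model gives a tilt of about 20–25°. The grip now sits about 12 mm off-centre toward the top end, and the lower edge is on the bench. Letting go here lays the cover flat on the bench, face up, and I can then regrip it at mid-length.

Emit:
drive_tool(
  steps=[
    [0, 0, 2, 0, 0.5],
    [0, 0, 3, 0, 0.62],
    [0, 0, 3, 0, 0.66],
    [0, 0, 3, 0, 0.75],
    [0, 0, 3, 0, 1],
    [0, 0, 3, 0, 1],
    [0, 0, 3, 0, 1],
    [0, 0, -60, 0, 1],
    [-40, 0, -120, 0, 1],
    [-40, 0, -160, 0, 1],
    [-40, 0, -160, 0, 1],
  ],
  grip_force=5,
)

```text
clock: 9.88
tcp_pos: [0.3301, -0.1269, 0.1697]
tool_rot: [0.004, 0.694, 0.72, 0.001]
force: [-0.1, 0.0, -0.3]
grip_width: 0.0941
gripper_force: 0.0
```

```bash
python3 - <<'E'
from h import *
from cell import robot
s=robot.state();t=s["tcp_pos"];print(s["clock"],t,s["force"],s["tool_rot"],s["grip_width"])
c=robot.capture("wrist");pickle.dump((c,t),open("w5.pkl","wb"))
T=Tf(.325,-.095,.013,2.3)
L=(proj(c,T[:3,3])[0]-[80,90]).astype(int);print(proj(c,T[:3,3]))
o=np.maximum(L,0)
im=np.clip(tile(c["img"],o[0],o[1],160,180,533,600)*1.5,0,255).astype(np.uint8);sc=600/180;print(o,sc)
box(im,c,T,(.028,.058,.013),o,sc,(0,255,0))
cv2.imwrite("pics/w5.png",im[:,:,::-1])
E
```

```text
9.875 [ 0.33006127 -0.12686011  0.16972367] [-0.11719516  0.0180359  -0.30376395] [0.00429426 0.69392318 0.72003574 0.00083929] 0.0941388669597252
[[314.6271634  156.64128977]]
[234  66] 3.3333333333333335
```

View pics/w5.png

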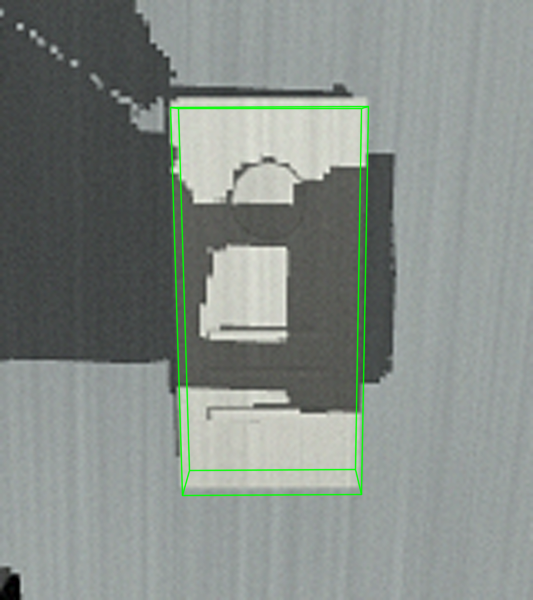

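The cover lies flat on the bench, face up, with the boss at tile (268,195). Its outline (97–488) is about 2 mm beyond the model in +y, so the centre is about (0.325, -0.093). Now regripping at mid-length.

Emit:
drive_tool(
  steps=[
    [15, -2, 20, 0, 1],
    [34, -4, 60, 0, 1],
    [34, -4, 100, 0, 1],
    [34, -4, 120, 0, 1],
    [34, -4, 120, 0, 1],
    [34, -4, 120, 0, 1],
  ],
)

```text
clock: 10.68
tcp_pos: [0.322, -0.0908, 0.0463]
tool_rot: [-0.0, 0.693, 0.72, -0.0]
force: [-0.1, -0.1, -0.6]
grip_width: 0.0942
gripper_force: 0.0
```

```bash
python3 - <<'E'
from cell import robot
from h import *
s=robot.state();print(s["tcp_pos"],s["tool_rot"],np.abs(s["joint_vel"]).max())
E
```

```text
[ 0.32203428 -0.090788    0.04631808] [-4.34695075e-04  6.93472783e-01  7.20482678e-01 -1.44904408e-04] 0.01763819438215102
```

Emit:
drive_tool(
  steps=[
    [-2, 3, 15, 0, 1],
    [-2, 3, 30, 0, 1],
    [-2, 3, 38, 0, 1],
    [-2, 3, 42, 0, 1],
    [-2, 3, 42, 0, 0.75],
    [-2, 3, 42, 0, 0.62],
    [-2, 3, 42, 0, 0.5],
    [-2, 3, 42, 0, 0.4],
    [-2, 3, 42, 0, 0.4],
    [-2, 3, 42, 0, 0.4],
  ],
  grip_force=25,
)

```text
clock: 11.92
tcp_pos: [0.3256, -0.093, 0.0046]
tool_rot: [0.0, 0.694, 0.72, 0.0]
force: [-0.5, 0.4, 3.0]
grip_width: 0.0559
gripper_force: 25.0
```

Emit:
drive_tool(
  steps=[
    [0, 0, -10, 0, 0.4],
    [0, 0, -40, 0, 0.4],
    [0, 0, -90, 0, 0.4],
    [0, 0, -130, 0, 0.4],
    [0, 0, -160, 0, 0.4],
    [0, 0, -160, 0, 0.4],
    [0, 0, -160, 0, 0.4],
  ],
)

```text
clock: 12.8
tcp_pos: [0.3241, -0.0923, 0.1633]
tool_rot: [-0.001, 0.694, 0.72, -0.0]
force: [-0.2, 0.1, -3.3]
grip_width: 0.0553
gripper_force: 25.0
```

```bash
cat > chk.py <<'E'
from cell import robot
from h import *
def chk(fn):
    s=robot.state();t=s["tcp_pos"];print(s["clock"],t,s["force"],s["torque"],s["tool_rot"],s["grip_width"])
    c=robot.capture("wrist");pickle.dump((c,t),open(fn,"wb"))
    b=cv2.GaussianBlur(c["img"],(3,3),0).astype(int)
    m=(b[:,:,0]-b[:,:,2])>0
    for r in range(140,260,4):
        x=np.where(m[r,215:425])[0]+215; print((r,len(x),*x[:1],*x[-1:],int(b[r,300].mean())),end=' ')
    print()
    for e in(-10,0,10):
        T=Tf(*(t+[0,0,.017]),2.3,e)
        P=np.array([[-.028,.058,-.013],[.028,.058,-.013],[-.028,.058,.013],[.028,.058,.013]])@T[:3,:3].T+T[:3,3];u=proj(c,P)
        print(e,u[0].round(1),'w',(u[1,0]-u[0,0]).round(1),'face',u[2].round(1),(u[3,0]-u[2,0]).round(1))
E
python3 -c "
from chk import *
chk('w6.pkl')"
```

```text
12.8 [ 0.32413551 -0.09230097  0.16333424] [-0.21035279  0.11215267 -3.30794608] [-0.05018004 -0.04425142  0.05130054] [-1.11796427e-03  6.93532806e-01  7.20424071e-01 -3.92891472e-04] 0.055330181927603
(140, 0, 55) (144, 0, 54) (148, 0, 55) (152, 6, np.int64(278), np.int64(326), 53) (156, 105, np.int64(266), np.int64(371), 54) (160, 115, np.int64(262), np.int64(376), 63) (164, 115, np.int64(262), np.int64(376), 68) (168, 114, np.int64(262), np.int64(375), 68) (172, 114, np.int64(262), np.int64(375), 67) (176, 113, np.int64(263), np.int64(375), 67) (180, 112, np.int64(264), np.int64(375), 68) (184, 112, np.int64(264), np.int64(424), 67) (188, 111, np.int64(264), np.int64(374), 67) (192, 112, np.int64(264), np.int64(424), 66) (196, 111, np.int64(264), np.int64(424), 67) (200, 111, np.int64(264), np.int64(424), 67) (204, 111, np.int64(264), np.int64(424), 58) (208, 110, np.int64(265), np.int64(424), 59) (212, 110, np.int64(265), np.int64(424), 64) (216, 110, np.int64(265), np.int64(424), 64) (220, 110, np.int64(265), np.int64(424), 64) (224, 109, np.int64(266), np.int64(424), 63) (228, 108, np.int64(266), np.int64(424), 64) (232, 108, np.int64(266), np.int64(424), 67) (236, 107, np.int64(266), np.int64(424), 66) (240, 115, np.int64(261), np.int64(424), 66) (244, 116, np.int64(254), np.int64(424), 66) (248, 125, np.int64(248), np.int64(424), 66) (252, 123, np.int64(245), np.int64(424), 66) (256, 127, np.int64(243), np.int64(424), 66) 
-10 [270.9 157.3] w 98.3 face [263.1 155.9] 114.2
0 [268.1 154.2] w 104.1 face [259.6 162. ] 121.3
10 [264.9 154.3] w 110.5 face [256.  172.9] 128.7
```

Held flat: edge widths 115→107 match a level cover. Refining the pocket centre from the opposite outer wall corners in the stored wrist picture.

```bash
python3 - <<'E'
from h import *
c=pickle.load(open("w1.pkl","rb"))
q=lambda x,y:atz(c,(378+x/4-.4,130+y/4-.4),.09)
NL,NR,FR=q(122,97),q(368,99),q(308,507)
print(NL,NR,FR,'centre',(NL+FR)/2,'wid',np.linalg.norm(NL-NR),'len',np.linalg.norm(NR-FR))
v=NR-FR;w=NR-NL;print(np.degrees(np.arctan2(v[1],v[0])),np.degrees(np.arctan2(w[1],w[0])))
for n,u in(("IR",(337,130)),("IFR",(293,478))):
    P=q(*u)
    for pk in((.514,-.127,.09,7.5),(.515,-.1255,.09,6.5)): print(n,np.linalg.inv(Tf(*pk))@[*P,1])
# handle (438,88) top face centre z .076
H=atz(c,(438.5,85),.076);print(H,H[:2]-(NL+FR)[:2]/2)
# white mask refine: bright pixels
g=c["img"].min(2); 
for r in(152,153,154,155,156,158,165,172,176,235,245,250,254,256,257,258):
    x=np.where(g[r,395:485]>150)[0]+395;print(r,x[:1],x[-1:],len(x))
E
```

```text
[ 0.46824951 -0.06048917  0.09      ] [ 0.54511258 -0.05130753  0.09      ] [ 0.56076458 -0.1911189   0.09      ] centre [ 0.51450705 -0.12580404  0.09      ] wid 0.07740951810853433 len 0.1406847773434172
96.38771549491422 6.811963552131846
IR [ 3.21664256e-02  6.12119641e-02 -2.77555756e-17  1.00000000e+00]
IR [ 2.99298537e-02  6.03868682e-02 -2.77555756e-17  1.00000000e+00]
IFR [ 3.16060135e-02 -5.87533681e-02 -8.32667268e-17  1.00000000e+00]
IFR [ 3.14632107e-02 -5.95699733e-02 -8.32667268e-17  1.00000000e+00]
[0.49208142 0.02560435 0.076     ] [-0.02242563  0.15140838]
152 [] [] 0
153 [] [] 0
154 [409] [414] 6
155 [409] [457] 48
156 [409] [469] 61
158 [409] [469] 61
165 [408] [468] 54
172 [407] [467] 55
176 [407] [466] 54
235 [401] [457] 51
245 [440] [456] 6
250 [430] [455] 7
254 [433] [454] 21
256 [451] [454] 3
257 [] [] 0
258 [] [] 0
```

Emit:
drive_tool(
  steps=[
    [-10, 45, 0, -0.02, 0.4],
    [-20, 90, 0, -0.04, 0.4],
    [-30, 140, 0, -0.06, 0.4],
    [-38, 175, 0, -0.075, 0.4],
    [-41, 190, 0, -0.075, 0.4],
    [-41, 190, 15, -0.075, 0.4],
    [-41, 190, 30, -0.075, 0.4],
    [-41, 190, 30, -0.075, 0.4],
    [-41, 190, 30, -0.075, 0.4],
  ],
)

```text
clock: 13.98
tcp_pos: [0.5161, -0.1266, 0.1347]
tool_rot: [0.0, 0.666, 0.746, -0.0]
force: [1.1, 0.2, -3.3]
grip_width: 0.0557
gripper_force: 25.0
```

```bash
python3 - <<'E'
from cell import robot
from h import *
s=robot.state();t=s["tcp_pos"];q=s["tool_rot"];print(s["clock"],t,s["force"])
print('tool x deg',np.degrees(2*np.arctan2(q[2],q[1])))
c=robot.capture("wrist");pickle.dump((c,t),open("w7.pkl","wb"))
g=c["img"].min(2).astype(int)
p=Tf(.515,-.1257,.078,6.5)
f=lambda P,T:proj(c,np.array(P)@T[:3,:3].T+T[:3,3]).round(1).tolist()
print('wall outer near L,R',f([(-.0387,.0703,.012),(.0387,.0703,.012)],p),'inner',f([(-.0305,.0605,.012),(.0305,.0605,.012)],p))
Tc=Tf(*(t+[0,0,.0084]),4.3+2.2,0)
print('cover face edge',f([(-.028,.058,.013),(.028,.058,.013)],Tc),'rim',f([(-.028,.058,-.013),(.028,.058,-.013)],Tc))
for x in(270,280,290,320,350,365): print(x,[int(v) for v in g[100:180:2,x]])
for r in range(100,180,4):print(r,[int(v) for v in g[r,235:405:5]])
E
```

```text
13.975 [ 0.51612772 -0.12656942  0.13465059] [ 1.1150627   0.18308121 -3.3164413 ]
tool x deg 96.46173754299775
wall outer near L,R [[260.6, 124.2], [376.2, 124.1]] inner [[273.5, 139.0], [363.4, 138.9]]
cover face edge [[263.0, 159.3], [378.0, 159.2]] rim [[270.5, 152.1], [370.0, 152.0]]
270 [65, 69, 65, 65, 67, 67, 66, 65, 66, 66, 67, 64, 78, 80, 82, 80, 81, 79, 81, 80, 79, 82, 79, 80, 83, 79, 65, 51, 52, 47, 64, 64, 65, 63, 63, 62, 64, 64, 64, 63]
280 [66, 64, 66, 66, 65, 68, 67, 68, 68, 69, 66, 62, 75, 78, 82, 81, 82, 81, 81, 85, 81, 82, 81, 82, 85, 80, 63, 51, 48, 48, 64, 62, 65, 65, 65, 65, 65, 64, 66, 62]
290 [138, 137, 137, 138, 64, 65, 68, 67, 65, 66, 68, 60, 74, 82, 80, 80, 81, 81, 80, 82, 81, 83, 82, 80, 78, 81, 65, 51, 48, 52, 64, 65, 62, 63, 63, 64, 65, 62, 62, 62]
320 [134, 134, 134, 132, 134, 134, 63, 64, 64, 63, 64, 61, 117, 175, 175, 81, 78, 81, 84, 78, 82, 81, 83, 80, 82, 77, 65, 47, 48, 42, 141, 140, 142, 140, 137, 139, 141, 62, 55, 59]
350 [130, 131, 130, 134, 134, 63, 61, 62, 60, 62, 62, 63, 119, 176, 173, 174, 178, 175, 178, 182, 176, 84, 80, 80, 80, 81, 75, 51,
[... 2635 characters left out ...]
49, 147, 142, 148, 147, 150, 149, 148, 148, 129, 132, 134, 137, 107]
164 [50, 65, 64, 67, 66, 64, 62, 65, 63, 65, 63, 62, 64, 63, 65, 65, 62, 142, 144, 143, 148, 143, 138, 148, 143, 141, 141, 142, 146, 123, 132, 144, 135, 104]
168 [51, 63, 65, 66, 66, 65, 61, 63, 61, 65, 60, 63, 67, 63, 66, 66, 145, 137, 147, 142, 148, 145, 137, 146, 143, 143, 143, 141, 147, 128, 129, 124, 136, 101]
172 [54, 61, 65, 64, 63, 63, 63, 64, 66, 65, 65, 65, 62, 63, 63, 64, 65, 141, 144, 143, 146, 140, 135, 145, 143, 140, 141, 142, 146, 124, 130, 101, 138, 102]
176 [50, 57, 65, 64, 64, 61, 64, 64, 67, 66, 63, 62, 62, 63, 63, 67, 63, 55, 146, 139, 146, 142, 138, 146, 141, 143, 144, 144, 125, 127, 128, 101, 136, 108]
```

Near wall edge is at row 124 as predicted, with sides at about 262 and 377 (+1 mm in x, already where the tool is). The cover edge is at row 159, as modelled. Lowering slowly.

Emit:
drive_tool(
  steps=[
    [1, 0, 12, 0, 0.4],
    [1, 0, 24, 0, 0.4],
    [1, 0, 32, 0, 0.4],
    [1, 0, 36, 0, 0.4],
    [1, 0, 40, 0, 0.4],
    [1, 0, 43, 0, 0.4],
    [1, 0, 46, 0, 0.4],
    [1, 0, 48, 0, 0.4],
    [1, 0, 49, 0, 0.4],
  ],
)

```text
clock: 15.15
tcp_pos: [0.5167, -0.1257, 0.0854]
tool_rot: [0.0, 0.666, 0.746, -0.0]
force: [0.1, -0.6, -3.8]
grip_width: 0.0561
gripper_force: 25.0
```

Emit:
drive_tool(
  steps=[
    [0, 0, 1, 0, 0.4],
    [0, 0, 2, 0, 0.4],
    [0, 0, 3, 0, 0.4],
    [0, 0, 3, 0, 0.4],
  ],
)

```text
clock: 15.65
tcp_pos: [0.5167, -0.1257, 0.0826]
tool_rot: [0.0, 0.666, 0.746, 0.0]
force: [-1.1, 0.3, -1.6]
grip_width: 0.0558
gripper_force: 25.0
```

Contact at TCP 0.0826, exactly the seated height. Pressing 1 mm, then releasing and lifting.

Emit:
drive_tool(
  steps=[
    [0, 0, 1, 0, 0.4],
    [0, 0, 1, 0, 0.4],
    [0, 0, 1, 0, 0.62],
    [0, 0, 1, 0, 0.7],
    [0, 0, 1, 0, 0.85],
    [0, 0, 1, 0, 0.95],
    [0, 0, 1, 0, 0.95],
    [0, 0, 1, 0, 0.95],
  ],
  grip_force=5,
)

```text
clock: 16.65
tcp_pos: [0.5167, -0.1257, 0.0814]
tool_rot: [0.0, 0.666, 0.746, -0.0]
force: [0.2, 0.4, -0.1]
grip_width: 0.0892
gripper_force: 0.0
```

Emit:
drive_tool(
  steps=[
    [0, 0, -10, 0, 0.95],
    [0, 0, -40, 0, 0.95],
    [0, 0, -90, 0, 0.95],
    [20, 0, -130, 0, 0.95],
    [20, 0, -130, 0, 0.95],
    [20, 0, -130, 0, 0.95],
  ],
)

```text
clock: 17.4
tcp_pos: [0.514, -0.1058, 0.2113]
tool_rot: [-0.0, 0.666, 0.746, -0.0]
force: [-0.1, 0.3, -0.9]
grip_width: 0.0892
gripper_force: 0.0
```

```bash
python3 - <<'E'
from cell import robot
from h import *
s=robot.state();t=s["tcp_pos"];print(s["clock"],t,s["force"])
c=robot.capture("wrist");pickle.dump((c,t),open("w8.pkl","wb"))
p=Tf(.516,-.1257,.078,6.5)
f=lambda P,T:proj(c,np.array(P)@T[:3,:3].T+T[:3,3]).round(1).tolist()
print('wall outer near',f([(-.0387,.0703,.012),(.0387,.0703,.012)],p),'inner',f([(-.0305,.0605,.012),(.0305,.0605,.012)],p))
for z in(.026,.038): print(z,'face corners',f([(-.028,.058,z),(.028,.058,z),(-.028,-.058,z),(.028,-.058,z)],p))
g=c["img"].astype(int);m=g.min(2);w=g[:,:,0]-g[:,:,2]
for x in(295,320,345): print(x,'min',[(r,int(m[r,x]),int(w[r,x])) for r in range(96,130,2)])
for x in(295,320,345): print(x,'bot',[(r,int(m[r,x])) for r in range(206,256,3)])
for r in(120,150,180): print(r,[int(v) for v in m[r,255:385:3]])
E
```

```text
17.4 [ 0.51396525 -0.10579251  0.21125084] [-0.08249601  0.29953533 -0.89133239]
wall outer near [[277.1, 143.3], [361.8, 143.3]] inner [[286.3, 154.1], [352.5, 154.1]]
0.026 face corners [[287.7, 159.1], [351.2, 159.1], [291.0, 276.6], [347.9, 276.6]]
0.038 face corners [[286.5, 161.3], [352.5, 161.3], [289.9, 283.0], [349.0, 283.0]]
295 min [(96, 130, 3), (98, 130, 4), (100, 126, 4), (102, 130, 5), (104, 125, 7), (106, 130, 4), (108, 131, 2), (110, 128, 5), (112, 129, 3), (114, 132, 4), (116, 127, 8), (118, 56, 1), (120, 59, 3), (122, 62, 1), (124, 60, 3), (126, 59, 3), (128, 65, 2)]
320 min [(96, 127, 3), (98, 123, 7), (100, 121, 6), (102, 124, 5), (104, 125, 3), (106, 127, 3), (108, 124, 6), (110, 126, 4), (112, 61, 3), (114, 57, 1), (116, 59, 2), (118, 56, 2), (120, 58, 2), (122, 58, 3), (124, 58, 2), (126, 57, 4), (128, 59, 2)]
345 min [(96, 121, 7), (98, 123, 6), (100, 123, 5), (102, 124, 2), (104, 122, 5), (106, 122, 6), (108, 127, 6), (110, 55, 3), (112, 55, 4), (114, 56, 2), (116, 56, 2), (118, 58, 2), (120, 55, 2), (122, 57, 2), (124, 54, 2), (126, 57, 0), (128, 60, 3)]
29
[... 521 characters left out ...]
 130), (230, 127), (233, 128), (236, 127), (239, 129), (242, 124), (245, 125), (248, 125), (251, 125), (254, 122)]
120 [61, 57, 61, 61, 62, 60, 61, 57, 63, 59, 65, 60, 61, 63, 59, 57, 58, 58, 59, 62, 59, 59, 61, 57, 59, 55, 61, 59, 56, 56, 55, 58, 55, 58, 123, 124, 120, 126, 121, 124, 122, 126, 129, 124]
150 [59, 59, 59, 60, 62, 61, 58, 65, 73, 74, 72, 75, 72, 73, 71, 75, 71, 63, 159, 159, 159, 159, 158, 162, 77, 74, 73, 70, 70, 76, 75, 76, 74, 72, 71, 70, 127, 123, 122, 121, 133, 123, 129, 95]
180 [80, 129, 123, 128, 124, 122, 123, 124, 121, 127, 62, 57, 59, 59, 59, 57, 56, 56, 59, 61, 40, 71, 40, 42, 58, 54, 51, 56, 59, 53, 58, 56, 123, 121, 123, 116, 121, 118, 122, 118, 129, 127, 116, 98]
```

```bash
python3 - <<'E'
from h import *
c,t=pickle.load(open("w8.pkl","rb"));g=c["img"].astype(int);m=g.min(2);w=g[:,:,0]-g[:,:,2]
for x in(297,310,330,345): print(x,[int(v) for v in m[138:172,x]],'|262:',[int(v) for v in m[262:300,x]])
for r in(168,200,265): print(r,'L280',[int(v) for v in m[r,280:300]],'R340',[int(v) for v in m[r,340:360]])
E
```

```text
297 [55, 55, 58, 56, 57, 70, 79, 74, 76, 73, 75, 71, 71, 72, 72, 72, 76, 54, 44, 42, 45, 52, 59, 59, 57, 58, 59, 57, 60, 61, 55, 58, 58, 59] |262: [126, 122, 119, 122, 124, 121, 124, 124, 122, 123, 122, 121, 119, 122, 117, 154, 156, 160, 67, 59, 60, 59, 60, 58, 60, 58, 59, 56, 60, 58, 60, 59, 57, 57, 60, 56, 58, 56]
310 [59, 59, 57, 54, 59, 58, 167, 160, 162, 159, 159, 160, 160, 160, 163, 142, 72, 54, 48, 47, 42, 77, 129, 132, 129, 129, 129, 131, 127, 127, 132, 130, 130, 130] |262: [122, 118, 120, 119, 120, 118, 118, 119, 119, 119, 118, 119, 121, 118, 113, 149, 155, 156, 134, 59, 53, 53, 54, 74, 114, 128, 125, 125, 124, 124, 124, 124, 125, 124, 121, 123, 125, 122]
330 [57, 59, 57, 56, 57, 62, 77, 74, 72, 73, 71, 76, 74, 73, 74, 75, 71, 59, 41, 48, 39, 77, 139, 141, 142, 142, 139, 125, 111, 90, 63, 61, 61, 59] |262: [122, 121, 124, 119, 120, 118, 120, 120, 124, 123, 120, 122, 121, 117, 120, 147, 155, 156, 129, 118, 119, 120, 121, 119, 120, 122, 117, 120, 120, 121, 120, 118, 119, 121, 120, 121, 119, 120]
345 [59, 58, 56, 57, 53, 67, 74, 77, 73, 71, 73, 74, 75, 71, 72, 74, 74, 60, 43, 46, 47, 50, 59, 58, 57, 55, 57, 58, 59, 57, 57, 58, 54, 58] |262: [123, 120, 119, 119, 120, 122, 123, 119, 120, 117, 118, 120, 116, 117, 114, 152, 158, 157, 131, 126, 125, 124, 127, 128, 100, 80, 59, 57, 123, 125, 124, 127, 123, 124, 125, 113, 98, 59]
168 L280 [75, 76, 73, 72, 72, 74, 59, 63, 60, 59, 57, 54, 56, 57, 57, 56, 58, 55, 60, 57] R340 [58, 59, 56, 56, 59, 57, 56, 58, 57, 55, 55, 58, 76, 74, 69, 74, 72, 71, 71, 69]
200 L280 [118, 123, 123, 126, 127, 96, 60, 57, 58, 129, 130, 130, 128, 128, 129, 132, 130, 129, 129, 128] R340 [59, 55, 55, 52, 57, 56, 58, 55, 51, 48, 111, 120, 117, 120, 119, 120, 121, 123, 122, 115]
265 L280 [141, 154, 154, 153, 154, 152, 152, 156, 119, 52, 89, 122, 119, 120, 122, 122, 124, 122, 119, 119] R340 [120, 124, 118, 119, 122, 119, 117, 121, 123, 156, 155, 154, 155, 152, 155, 157, 145, 106, 94, 80]
```

Cover seated and level: near edge row 159, far edge row 277, sides 288–351, all within 1 px of the model. Now pinching the handle, which is 150 mm along the pocket's +y.

Emit:
drive_tool(
  steps=[
    [50, 0, 0, 0, 0.7],
    [100, 0, 0, 0, 0.7],
    [130, -1, 0, 0, 0.7],
    [130, -1, 50, 0, 0.7],
    [130, -1, 100, 0, 0.7],
    [130, -1, 135, 0, 0.7],
    [130, -1, 155, 0, 0.7],
    [130, -1, 165, 0, 0.7],
    [130, -1, 168, 0, 0.7],
    [130, -1, 168, 0, 0.7],
  ],
)

```text
clock: 18.7
tcp_pos: [0.4992, 0.0231, 0.0437]
tool_rot: [0.0, 0.666, 0.746, 0.0]
force: [-0.6, 0.8, 1.0]
grip_width: 0.066
gripper_force: 0.0
```

Emit:
drive_tool(
  steps=[
    [0, 0, 0, 0, 0.5],
    [0, 0, 0, 0, 0.4],
    [0, 0, 0, 0, 0.3],
    [0, 0, 0, 0, 0.2],
    [0, 0, 0, 0, 0.2],
    [0, 0, 0, 0, 0.2],
  ],
  grip_force=30,
)

```text
clock: 19.45
tcp_pos: [0.4998, 0.0233, 0.0438]
tool_rot: [0.001, 0.666, 0.746, 0.001]
force: [2.4, 1.1, -0.4]
grip_width: 0.032
gripper_force: 30.0
```

Handle gripped (32 mm). Sliding toward the stop smoothly.

Emit:
drive_tool(
  steps=[
    [-3, 0, 0, 0, 0.2],
    [-8, 0, 0, 0, 0.2],
    [-16, 0, 0, 0, 0.2],
    [-25, 0, 0, 0, 0.2],
    [-34, 0, 0, 0, 0.2],
    [-43, 0, 0, 0, 0.2],
    [-52, 0, 0, 0, 0.2],
    [-61, 0, 0, 0, 0.2],
    [-70, 0, 0, 0, 0.2],
    [-79, 0, 0, 0, 0.2],
    [-86, 0, 0, 0, 0.2],
    [-90, 0, 0, 0, 0.2],
  ],
)

```text
clock: 20.95
tcp_pos: [0.5095, -0.0654, 0.0438]
tool_rot: [-0.0, 0.666, 0.746, 0.001]
force: [2.4, 5.1, 1.9]
grip_width: 0.0317
gripper_force: 30.0
```

Emit:
drive_tool(
  steps=[
    [-5, 0, 0, 0, 0.2],
    [-10, 0, 0, 0, 0.2],
    [-14, 0, 0, 0, 0.2],
    [-18, 0, 0, 0, 0.2],
    [-20, 0, 0, 0, 0.2],
  ],
)

```text
clock: 21.58
tcp_pos: [0.5117, -0.0854, 0.0438]
tool_rot: [0.0, 0.666, 0.746, 0.001]
force: [2.6, 4.3, 3.0]
grip_width: 0.0318
gripper_force: 30.0
```

Only the 4 N of sliding friction so far, 110 mm moved. Continuing slowly to the stop.

Emit:
drive_tool(
  steps=[
    [-3, 0, 0, 0, 0.2],
    [-6, 0, 0, 0, 0.2],
    [-9, 0, 0, 0, 0.2],
    [-12, 0, 0, 0, 0.2],
    [-15, 0, 0, 0, 0.2],
  ],
)

```text
clock: 22.2
tcp_pos: [0.5132, -0.1002, 0.0438]
tool_rot: [-0.0, 0.666, 0.746, 0.001]
force: [2.7, 5.2, 3.2]
grip_width: 0.0319
gripper_force: 30.0
```

Emit:
drive_tool(
  steps=[
    [-3, 0, 0, 0, 0.2],
    [-6, 0, 0, 0, 0.2],
    [-9, 0, 0, 0, 0.2],
    [-11, 0, 0, 0, 0.2],
  ],
)

```text
clock: 22.7
tcp_pos: [0.5144, -0.1113, 0.0438]
tool_rot: [-0.0, 0.666, 0.746, 0.001]
force: [2.8, 4.4, 3.7]
grip_width: 0.0318
gripper_force: 30.0
```

Emit:
drive_tool(
  steps=[
    [-3, 0, 0, 0, 0.2],
    [-6, 0, 0, 0, 0.2],
    [-9, 0, 0, 0, 0.2],
    [-11, 0, 0, 0, 0.2],
  ],
)

```text
clock: 23.2
tcp_pos: [0.5157, -0.1224, 0.0438]
tool_rot: [0.0, 0.666, 0.746, 0.001]
force: [1.9, 4.4, 3.1]
grip_width: 0.0317
gripper_force: 30.0
```

Emit:
drive_tool(
  steps=[
    [-3, 0, 0, 0, 0.2],
    [-6, 0, 0, 0, 0.2],
    [-8, 0, 0, 0, 0.2],
  ],
)

```text
clock: 23.58
tcp_pos: [0.5163, -0.1285, 0.0437]
tool_rot: [-0.001, 0.667, 0.745, 0.002]
force: [3.8, 11.9, 5.7]
grip_width: 0.0318
gripper_force: 30.0
```

Emit:
drive_tool(
  steps=[
    [-2, 0, 0, 0, 0.2],
    [-3, 0, 0, 0, 0.2],
    [-3, 0, 0, 0, 0.2],
  ],
)

```text
clock: 23.95
tcp_pos: [0.5163, -0.1288, 0.0437]
tool_rot: [-0.003, 0.667, 0.745, 0.003]
force: [3.7, 15.9, 7.2]
grip_width: 0.0318
gripper_force: 30.0
```

Firm stop: only 0.3 mm of movement for a 3 mm command. Relaxing, letting go and rising clear, leaning away along +y.

Emit:
drive_tool(
  steps=[
    [3, 0, 0, 0, 0.2],
    [3, 0, 0, 0, 0.4],
    [3, 0, 0, 0, 0.55],
    [3, 0, 0, 0, 0.7],
    [3, 0, 0, 0, 0.7],
    [3, 0, -20, 0, 0.7],
    [3, 0, -50, 0, 0.7],
    [30, 0, -100, 0, 0.7],
    [70, 0, -140, 0, 0.7],
    [70, 0, -140, 0, 0.7],
    [70, 0, -140, 0, 0.7],
    [70, 0, -140, 0, 0.7],
  ],
)

```text
clock: 25.45
tcp_pos: [0.5078, -0.0648, 0.1818]
tool_rot: [-0.001, 0.666, 0.746, -0.001]
force: [0.3, 0.1, 0.4]
grip_width: 0.0655
gripper_force: 0.0
```

```bash
python3 - <<'E'
from cell import robot
from h import *
s=robot.state();t=s["tcp_pos"];print(s["clock"],t,s["force"],s["grip_width"])
c=robot.capture("wrist")
a=np.array([np.sin(np.radians(6.5)),-np.cos(np.radians(6.5))])
for d in(.148,.153):
    q=np.array([.516,-.1257])+a*d; p=Tf(*q,.078,6.5)
    f=lambda P:proj(c,np.array(P)@p[:3,:3].T+p[:3,3]).round(1).tolist()
    print(d,'cover near edge',f([(-.028,.058,.026),(.028,.058,.026)]),'wall outer',f([(-.0387,.0703,.012),(.0387,.0703,.012)]),'handle top',f([(-.016,.16,-.002),(.016,.14,-.002)]))
m=c["img"].min(2).astype(int)
for r0 in (60,):
    for x in(300,320,335): print(x,[int(v) for v in m[60:330:3,x]])
E
```

```text
25.45 [ 0.50778    -0.06483192  0.18181193] [0.34578615 0.06945534 0.38304586] 0.06553793366386476
0.148 cover near edge [[292.3, 360.4], [350.6, 360.5]] wall outer [[282.3, 339.7], [360.4, 339.7]] handle top [[304.6, 250.7], [337.8, 269.6]]
0.153 cover near edge [[292.4, 364.7], [350.4, 364.8]] wall outer [[282.5, 343.9], [360.2, 344.0]] handle top [[304.7, 255.5], [337.7, 274.2]]
300 [113, 46, 45, 47, 47, 50, 47, 142, 135, 138, 132, 132, 132, 132, 134, 132, 133, 133, 134, 133, 66, 61, 62, 62, 63, 60, 62, 60, 61, 134, 134, 134, 134, 58, 64, 63, 66, 64, 135, 135, 135, 137, 135, 138, 135, 137, 134, 137, 137, 139, 137, 140, 138, 137, 141, 63, 64, 46, 63, 148, 146, 150, 69, 63, 142, 140, 137, 138, 135, 134, 135, 136, 136, 136, 137, 138, 134, 139, 135, 134, 134, 138, 62, 65, 63, 66, 61, 59, 61, 63]
320 [106, 35, 47, 50, 44, 47, 44, 136, 131, 131, 135, 131, 129, 133, 132, 127, 130, 132, 63, 62, 63, 61, 63, 61, 61, 61, 63, 63, 61, 63, 65, 64, 65, 62, 64, 63, 63, 61, 61, 61, 138, 137, 137, 139, 137, 139, 135, 136, 135, 138, 137, 137, 136, 137, 143, 65, 66, 47, 52, 59, 2, 0, 3, 4, 0, 10, 13, 18, 13, 12, 15, 136, 132, 132, 127, 131, 129, 130, 131, 132, 130, 131, 62, 60, 62, 64, 63, 62, 64, 61]
335 [113, 36, 50, 47, 50, 46, 49, 107, 136, 138, 138, 138, 139, 138, 138, 137, 136, 61, 65, 63, 66, 65, 66, 66, 64, 64, 64, 65, 63, 66, 67, 65, 63, 67, 63, 66, 67, 63, 58, 136, 136, 135, 136, 137, 136, 134, 136, 133, 134, 136, 133, 137, 133, 135, 133, 64, 62, 46, 55, 133, 134, 20, 0, 0, 1, 6, 4, 11, 8, 2, 0, 134, 131, 130, 129, 131, 131, 136, 137, 133, 133, 135, 63, 61, 62, 61, 60, 61, 60, 59]
```

```bash
python3 -c "
from cell import robot
print(robot.job_done())"
```

```text
the job is handed in; nothing more can be done
None
```

The job is handed in: the cover was seated hollow side down in the pocket and released there, then the carriage was pushed to its stop, though I had no clear view of the cover after the slide and no verdict came back.

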